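# Unlock a wound trimmer-line spool from the bench winder and snap it into its case

## Robot

A 6-joint arm with a two-finger parallel gripper is mounted at the origin on the work surface. World frame = base frame: x ahead of the robot, y to its left, z up, the work surface at z = 0. Lengths are in mm, angles in rad, forces in N, time in s.
With the tool pointing down it reaches from about 400 to 925 mm from the base axis. Payload 12.5 kg.
Tool frame: the origin (TCP) lies at the very end of the fingers, on their centre line; the grasp point (between the pads) lies 19 mm behind it; z points along the fingers, y is the direction in which the jaws open and shut (so a half turn about z gives the same grasp; the last joint's range is limited). The gripper opens to 95 mm and grips with 3 to 60 N. Pads are 20 mm wide; open, the fingers measure 119 mm over their backs; the gripper's body (75 mm by 180 mm) begins 59 mm behind the grasp point.
Start: joints at [1.046, 0.491, 1.559, -0, 1.092, -0.106], TCP at [254.151, 571.011, 214.661] pointing down, gripper open.
Joint ranges: [-3.1, 3.1], [-0.84, 2.19], [0.05, 2.79], [-1.13, 4.28], [0.06, 2.93], [-2.69, 2.69]. Speed limits (rad/s): [2.22, 2.22, 2.79, 3.14, 3.14, 3.14].

## Interface

Orientations are given as [roll, pitch, yaw] about the fixed x, y, z axes, in that order (R = Rz(yaw) Ry(pitch) Rx(roll)).
In Python, from cell import env gives the robot as it stands.
- The arm moves only by the shell command python3 -m pendant 'ROWS'. ROWS is JSON, a list that holds one entry, the list of rows, each a list of 5 numbers: the opening, from 0 (shut) to 1 (fully open), then the shift along the tool's x, y, z in m, then the turn about the tool's z in rad. A call has exactly 8 rows; each row is the pose to reach, as a shift and turn from the pose commanded when the call began, along the tool's axes at that moment; what a row does not reach only later rows make up. A row lasts 1/10 s, in which the tool goes at most 50 mm and 8.59 degrees, less where a joint would pass 70% of its speed; a pose out of reach is approached as far as the arm can. A call with a gripper value outside its range is refused whole. The fingers move at their own pace and stop on an object; the grip force is fixed at half the most. Time passes only in rows, so rows that repeat a pose let the fingers close, or fill a call up. It gives the time, the measured TCP pose, the force and the opening at its end, in the units of the state.
- env.state(): the state, without advancing time (a new reading comes with each control period).
- env.read_camera(name): name is "side" or "top"; returns a dict with "image" (384x512x3 uint8, blue, green, red), "range_z" (384x512 float32, mm along the optical axis (not along the pixel's ray), 0 where there is no reading), "fx", "fy", "cx", "cy" (pixels), "dist" ([k1, k2, p1, p2, k3] as OpenCV has them; the pictures are not rectified), "rvec" (rotation vector, rad) and "tvec" (3), from world to camera coordinates, as OpenCV has them. Camera axes: x right, y down, z forward; pixel columns grow to the right and rows downward; lengths in mm; the calibration is good to about 2 mm. A picture is of the moment at which its call begins.
- env.job_done(): hands the job in, once; it reports no verdict.
The state is a dict: "t": time; "joints": joint angles; "qvel": joint speeds; "tau": joint torques, N m; "eef_pos": TCP position; "tcp_rot": TCP orientation; "ft_force": force on the tool from outside, world axes, zero at the start; "moment": the same for the moment, N m; "opening": opening from 0.0 (shut) to 1.0 (fully open).
Only numpy, scipy, OpenCV 4.12 (cv2) and the standard library are available. Lean on these libraries where they do the work, as an engineer would, in place of code of your own. Each camera call takes 0.05 s, during which the arm holds its last target. There are 200 camera calls.

## Task

The freshly wound trimmer-line spool is locked under the crossbar on the bench winder's upright spindle: turn the spool back anticlockwise (seen from above) until its slot lines up with the crossbar, and slide it straight up off the spindle without wrenching it. Lay it flat in the bottom of the open case without dropping it and let go, then swing the case lid over and press it down until it snaps fully shut. Leave the mower wheel, the axle bolt and the muffler where they lie.

Things in the scene. Friction and masses are not known exactly. Their poses are not given: they have to be found in the camera images.
- winder: Fixed bench winder: foot plate 120 x 84 mm, grey gear housing 84 x 84 mm up to 29 mm, round seat 40 mm wide up to 36 mm, and in its centre an upright steel spindle 18 mm thick with a crossbar near its top. A crank below 27 mm sticks out to 98 mm on its +x side. Origin: on the spindle's axis at bench height; z up. Its yaw does not tell the crossbar's direction.
- spindle_tip (a point): Tip of the winder's spindle, 92 mm above the bench. The crossbar through the spindle is 36 mm long, 6 mm wide, 78 to 84 mm above the bench. The gears hold it stiffly at whatever angle the winder stopped: that direction is not given by any pose; it can be seen from above or found by touch.
- spool: Loose black spool wound with beige line, 0.1 to 0.2 kg, 40 mm high; top and bottom flanges 58 mm wide, 6 mm thick; windings 51 mm wide. Right through it: a 21 mm bore with one straight slot 12 mm wide, 41 mm long, along the spool's own y axis. Origin: centre of its underside, z up. Starts on the winder's seat, underside 36 mm, top 76 mm above the bench.
- spool_top (a point): Centre of the spool's top face, 40 mm above its origin, at first 2 mm below the crossbar, which blocks it until the slot is within about 9 degrees of the crossbar. The spool was locked by a part turn clockwise, so it comes free after turning 25 to 80 degrees anticlockwise seen from above; how far is not known.
- case: Fixed grey plastic clamshell case for one spool. Bottom half: open tray 98 x 98 mm outside, 90 x 90 mm inside, walls 22 mm high, inner floor 4 mm above the bench. Origin: centre of its underside; z up; x points to the hinge side (hinge line along y at x = 49 mm, z = 22 mm), -x to the snap catch in the middle of the front wall.
- case_lid (a joint): Lid hinge angle, rad: 0 = fully shut, grows as it opens (1.57 upright; starts 1.75 to 2.0, leaning back). The lid is a shell 98 x 98 mm, 30 mm deep, its top 52 mm above the bench when shut. The hinge is a little stiff: the lid stays where it is left. From about 0.09 rad the catch resists and must be pressed past (about 10 N at the free edge), then it snaps to 0.
- lid_edge (a point): Middle of the lid's free edge on its outer (top) face: 98 mm from the hinge line and 30 mm out from the rim plane; when shut it is at x = -49 mm, z = 52 mm in the case's frame. Moves with the lid.
- mower_wheel: Mud-caked grey plastic mower wheel lying flat, 172 mm in diameter, 46 mm high. Origin: centre of its underside. Not to be moved.
- axle_bolt: Bent steel wheel axle bolt lying on the boards, about 120 mm long, 12 mm thick, head 22 mm. Origin: near its middle, at bench height. Not to be moved.
- muffler: Rusty cast-iron muffler, a 119 x 79 x 58 mm block with a short pipe. Origin: centre of its underside. Not to be moved.
Mind the look-alikes: they are no part of the job. What is meant by the case is not blue, purple or yellow, and is the larger of those in its own colour.

How it is judged:
By the outcome, as a careful person would: the job done as asked, in the order asked, and still so for the second after the job is handed in, with the robot touching nothing.
It also fails if it takes over 59 s, if anything falls off the work surface, if the arm or the gripper's body presses on something with over 40 N, if the wrist force passes 120 N, or if a joint passes its speed limit or range.

## Working session

There is one attempt and no reset: what is moved stays moved. The work goes in short steps, Python scripts to look and compute and a shell command to move; the robot and the scene stay as the last step left them, time stands still between calls to the robot, and variables do not carry over. Pictures are saved under pics/ and viewed, about 8 in all and at most 12, crops included, and the job is handed in when it is done.

```bash
ls; mkdir -p pics
cat > h.py <<'E'
import numpy as np, cv2
from cell import env
def shot(n):
    c=env.read_camera(n); np.savez('/tmp/%s.npz'%n,**{k:np.asarray(v) for k,v in c.items()}); return c
def load(n): return dict(np.load('/tmp/%s.npz'%n))
def K(c): return np.array([[c['fx'],0,c['cx']],[0,c['fy'],c['cy']],[0,0,1]],float)
def RT(c): return cv2.Rodrigues(np.asarray(c['rvec'],float))[0], np.asarray(c['tvec'],float).reshape(3)
def ray(c,u,v):
    p=cv2.undistortPoints(np.array([[[u,v]]],float),K(c),np.asarray(c['dist'],float))[0,0]
    R,t=RT(c); return -R.T@t, R.T@np.array([p[0],p[1],1.])
def atz(c,u,v,z): o,d=ray(c,u,v); return o+d*(z-o[2])/d[2]
def pt(c,u,v): o,d=ray(c,u,v); return o+d*float(c['range_z'][int(v),int(u)])
def proj(c,P): return cv2.projectPoints(np.array(P,float).reshape(-1,3),np.asarray(c['rvec'],float),np.asarray(c['tvec'],float),K(c),np.asarray(c['dist'],float))[0][:,0]
def cloud(c):
    h,w=c['range_z'].shape; v,u=np.mgrid[:h,:w]
    p=cv2.undistortPoints(np.stack([u,v],-1).reshape(-1,1,2).astype(float),K(c),np.asarray(c['dist'],float))[:,0]
    z=c['range_z'].reshape(-1,1); R,t=RT(c)
    P=(np.hstack([p,np.ones((len(p),1))])*z-t)@R; P[z[:,0]==0]=np.nan
    return P.reshape(h,w,3)
E
python3 - <<'E'
from h import *
for n in('top','side'):
    c=shot(n); cv2.imwrite(f'pics/{n}0.png',cv2.resize(c['image'],(800,600)))
    R,t=RT(c); print(n,-R.T@t,R[2],c['fx'])
s=env.state(); print(s)
E
```

```text
pics
top [ 393.26400604   26.56159581 1174.95388083] [ 0.13196121  0.01201285 -0.99118209] 449.40528568228626
side [ 360.08777167 -609.18002247  684.18716986] [ 0.22587705  0.71387163 -0.66284753] 372.2054127763858
{'t': 0.1, 'joints': array([ 1.04639760e+00,  4.91488302e-01,  1.55936321e+00,  3.01436257e-05,
        1.09169120e+00, -1.05643802e-01]), 'qvel': array([ 4.77257129e-04, -2.84689633e-03, -1.75406005e-03,  3.70063887e-06,
        2.91287898e-03,  4.77421502e-04]), 'tau': array([ 1.33147099e-03, -6.13625693e+01, -2.58607203e+01,  6.93804352e-02,
        4.70162288e-02, -1.43290436e-06]), 'eef_pos': array([254.03678896, 570.82508727, 214.13571585]), 'tcp_rot': array([-3.14065071e+00, -1.26768455e-04,  2.72282376e+00]), 'ft_force': array([ 0.4510148 , -0.19759318,  0.00820515]), 'moment': array([-0.01398008,  0.01061566, -0.00926534]), 'opening': 0.9978479162321251}
```

View pics/top0.png

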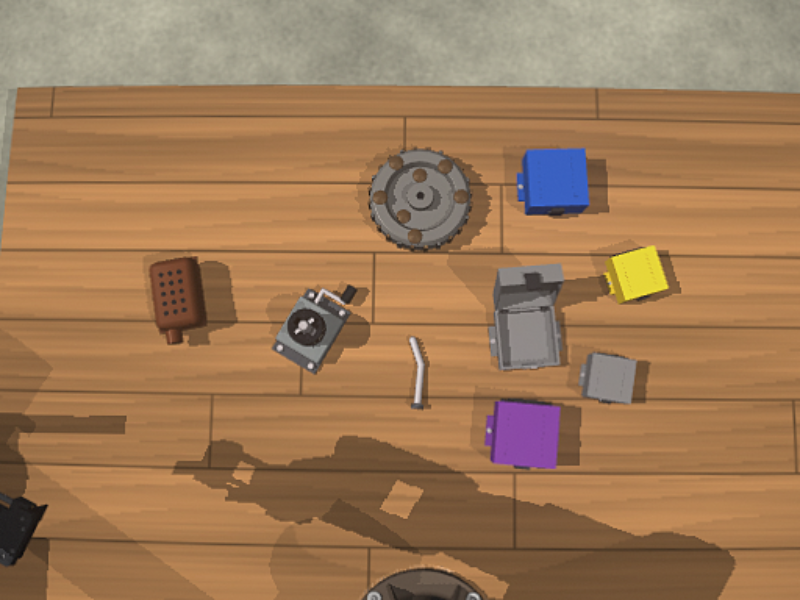

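View pics/side0.png

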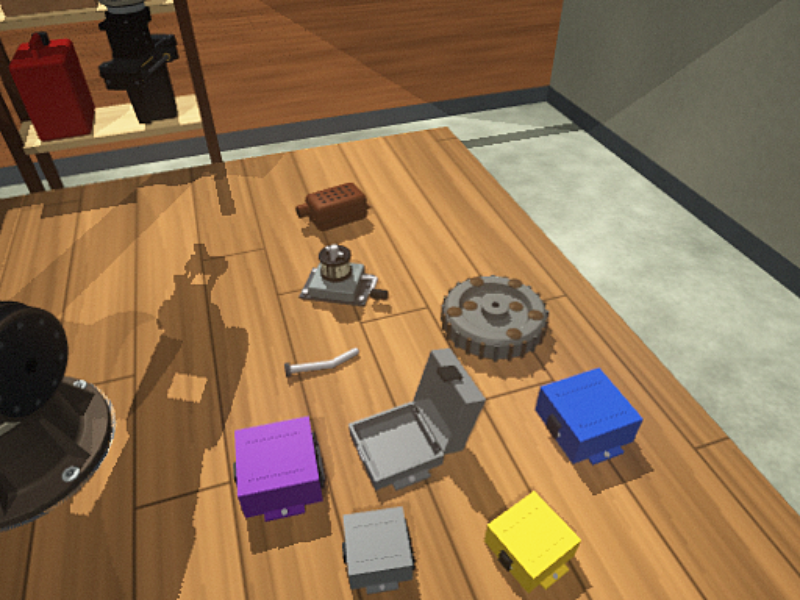

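The open grey case is at (528,330) in the top view and the small closed grey one at (610,378). The others are blue (555,182), purple (525,435) and yellow (638,273). The open case fits: it's grey, and the larger of the two greys. The winder is at (305,327). I'll confirm with a crop and measure.

Run:
```python
from h import *
c=load('top'); im=c['image']
a=cv2.resize(im[175:245,168:238],(560,560),interpolation=cv2.INTER_CUBIC)   # x8, winder
b=cv2.resize(im[160:270,305:415],(560,560)[:2],interpolation=cv2.INTER_CUBIC) # case
s=load('side');
cv2.imwrite('pics/crop1.png',cv2.resize(np.hstack([a,b]),(800,400)))
cv2.imwrite('pics/winder.png',a)
P=cloud(c); S=cloud(s)
for n,Q in(('top',P),('side',S)):
    z=Q[...,2]; x=Q[...,0];y=Q[...,1]
    for nm,(x0,y0,r) in {'w':tuple(atz(c,305*.64,327*.64,76)[:2])+(80,),'case':tuple(atz(c,528*.64,330*.64,10)[:2])+(75,)}.items():
        m=np.hypot(x-x0,y-y0)<r
        print(n,nm,np.round([x0,y0]),np.histogram(z[m],bins=[-5,2,8,20,24,27,31,34,38,60,70,74,79,82,87,95,130])[0])
    mt=(z>72)&(z<80)&(np.hypot(x-atz(c,195,209,76)[0],y-atz(c,195,209,76)[1])<50)
    print('sp top',mt.sum(),np.nanmean(Q[mt],0),cv2.minEnclosingCircle(Q[mt][:,:2].astype(np.float32)))
for d in (c,s):
    pass
```

```text
top w [506. 190.] [1189  424   96   82  195  326   52    9   54   12   88  220   18   18
   36    1]
top case [ 512. -172.] [797 943 334 314  69  24  11  14  39  10   3   4   0   7   3 179]
sp top 298 [506.83171292 191.48392481  75.30144557] ((507.2021789550781, 191.2925262451172), 28.792560577392578)
side w [506. 190.] [557 239 151  64  75 273   6  11 144  44  33 147  13  21  18   0]
side case [ 512. -172.] [ 828 1395  516  535   86   39   32   37  155   25   10    9    6    8
    8  203]
sp top 172 [507.44478572 185.345594    75.47485597] ((507.8619384765625, 190.2403106689453), 29.507041931152344)
```

View pics/crop1.png

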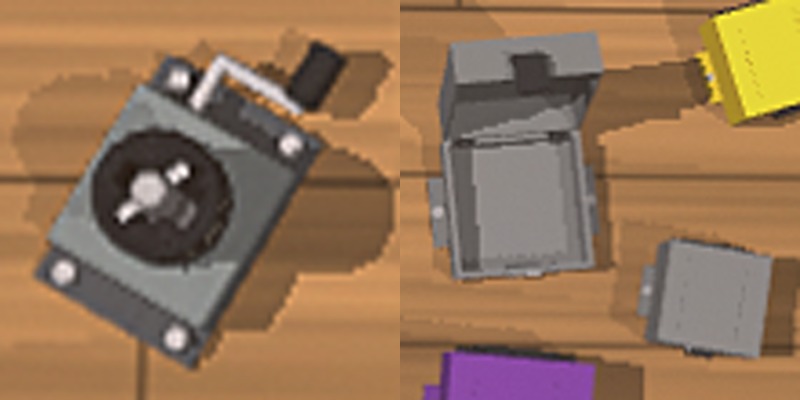

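The crop confirms the open grey case as the larger of the two greys. The crossbar ends are at about (127,212) and (183,172) in the crop, and a slot is visible towards (180,212). Next I'll measure the case yaw and the slot and bar angles.

Run:
```python
from h import *
c=load('top'); s=load('side')
for n,d in(('top',c),('side',s)):
    Q=cloud(d).reshape(-1,3)
    m=(np.abs(Q[:,2]-22)<2.5)&(np.abs(Q[:,0]-512)<70)&(np.abs(Q[:,1]+172)<70)
    r=cv2.minAreaRect(Q[m][:,:2].astype(np.float32)); print(n,'rim',m.sum(),r,cv2.boxPoints(r).round().tolist())
    m=(np.abs(Q[:,2]-4)<2)&(np.abs(Q[:,0]-505)<60)&(np.abs(Q[:,1]+172)<40); print('floor med',np.median(Q[m],0))
    m=(Q[:,2]>60)&(np.abs(Q[:,0]-590)<90)&(np.abs(Q[:,1]+172)<70); print('lid max z',np.sort(Q[m][:,2])[-5:], Q[m][:,0].min(),Q[m][:,0].max(),Q[m][:,1].min(),Q[m][:,1].max())
f=8*70/400
print('case corners top (z22):')
for u,v in((448,135),(580,130),(594,268),(456,278)):
    U=305+(u-400)*110/400; V=160+v*110/400; print(atz(c,U,V,22).round(1))
for u,v,z in((127,212,84),(183,172,84),(150,188,92),(180,212,76)):
    print(u,v,atz(c,168+u*70/400,175+v*70/400,z).round(1))
# rectified winder crops at z=76 from both views, 8 px/mm, 70mm, x up, y left
o=[]
for d in(c,s):
    g=np.linspace(-35,35,400); X,Y=np.meshgrid(-g,-g,indexing='ij')
    W=np.stack([507.3+X,190.8+Y,np.full_like(X,76)],-1)
    uv=proj(d,W).reshape(400,400,2).astype(np.float32)
    i=cv2.remap(d['image'],uv[...,0],uv[...,1],cv2.INTER_CUBIC); o.append(np.clip(255*(i/255.)**.6,0,255).astype(np.uint8))
cv2.imwrite('pics/rect1.png',np.hstack(o))
```

```text
top rim 387 ((512.495361328125, -166.49923706054688), (127.96355438232422, 98.87496948242188), 5.241475582122803) [[444.0, -123.0], [453.0, -222.0], [581.0, -210.0], [572.0, -111.0]]
floor med [ 499.51716165 -173.43751439    3.70770598]
lid max z [125.45055007 126.1457496  126.286491   127.03112023 129.06205289] 554.3491950423844 605.2540747068373 -210.7672305367233 -109.71964780135094
side rim 644 ((514.1142578125, -166.44464111328125), (128.9033203125, 100.53763580322266), 5.108994483947754) [[445.0, -122.0], [454.0, -222.0], [583.0, -211.0], [574.0, -111.0]]
floor med [ 499.71553624 -169.76915892    3.69128973]
lid max z [126.01043438 126.2131445  126.25759966 126.83977404 127.43848913] 555.1465560802635 607.0354286414594 -211.86395801132994 -108.95372615985644
case corners top (z22):
[ 546.5 -119.3   22. ]
[ 551.2 -213.5   22. ]
[ 453.2 -222.    22. ]
[ 445.1 -124.4   22. ]
127 212 [497.7 201.2  84. ]
183 172 [515.3 177.7  84. ]
150 188 [507.3 190.4  92. ]
180 212 [498.8 179.6  76. ]
```

View pics/rect1.png

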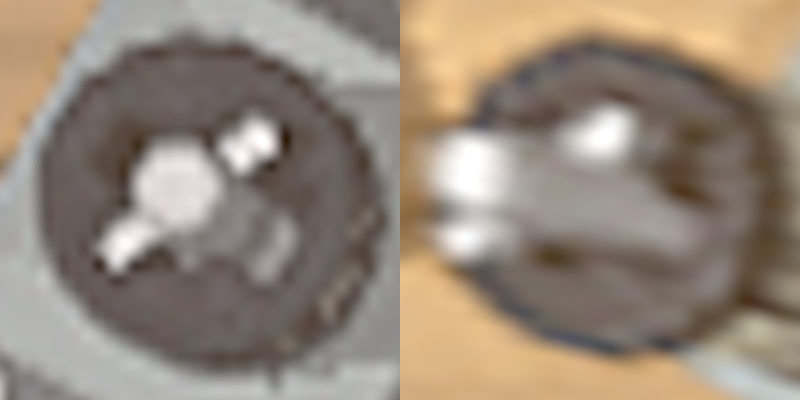

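The slot points at about 61–62° and the bar at about 127° (world), so the spool needs roughly 65° anticlockwise. The case centre is about (498,-168) with yaw about 0.09. Moving now.

```bash
cat >> h.py <<'E'
def to(x,y,z,yaw=None):
    s=env.state(); p=s['eef_pos']; a=s['tcp_rot'][2]; R=cv2.Rodrigues(np.array([0,0,a]))[0]@np.diag([1,-1,-1])
    d=R.T@(np.array([x,y,z])-p); t=0 if yaw is None else -((yaw-a+np.pi)%(2*np.pi)-np.pi)
    print('pos',p.round(1),'yaw',round(a,3),'rot',s['tcp_rot'][:2].round(3),'F',s['ft_force'].round(1),'op',round(s['opening'],3),'t',s['t'],'-> d',(d/1000).round(4),'turn',round(t,3))
E
python3 -c "
from h import *
to(507.3,190.8,130,2.0)"
```

```text
pos [254.  570.8 214.1] yaw 2.723 rot [-3.141 -0.   ] F [ 0.5 -0.2  0. ] op 0.998 t 0.1 -> d [-0.3859 -0.2442  0.0841] turn 0.723
```

```bash
python3 -m pendant '[[[1,-0.03,-0.019,0,0.09],[1,-0.07,-0.044,0,0.18],[1,-0.11,-0.07,0,0.27],[1,-0.15,-0.095,0.01,0.36],[1,-0.19,-0.12,0.02,0.45],[1,-0.23,-0.146,0.03,0.54],[1,-0.27,-0.171,0.04,0.63],[1,-0.31,-0.196,0.05,0.723]]]'; python3 -c "
from h import *
to(507.3,190.8,130,2.0)"
```

```text
t: 0.9
eef_pos: [458.4, 264.1, 164.2]
tcp_rot: [-3.142, -0.0, 1.996]
ft_force: [-0.1, 1.4, 0.3]
opening: 0.998
pos [458.4 264.1 164.2] yaw 1.996 rot [-3.142 -0.   ] F [-0.1  1.4  0.3] op 0.998 t 0.9 -> d [-0.087   0.0143  0.0342] turn -0.004
```

```bash
python3 -m pendant '[[[1,-0.03,0.005,0.01,0],[1,-0.06,0.01,0.02,0],[1,-0.087,0.0143,0.034,0],[1,-0.087,0.0143,0.034,0],[1,-0.087,0.0143,0.034,0],[1,-0.087,0.0143,0.034,0],[1,-0.087,0.0143,0.034,0],[1,-0.087,0.0143,0.034,0]]]'; python3 -c "
from h import *
to(507.3,190.8,38,2.0)"
```

```text
t: 1.7
eef_pos: [506.6, 193.4, 131.0]
tcp_rot: [3.141, 0.0, 2.001]
ft_force: [-0.7, 0.5, 1.1]
opening: 1.003
pos [506.6 193.4 131. ] yaw 2.001 rot [3.141 0.   ] F [-0.7  0.5  1.1] op 1.003 t 1.7 -> d [-0.0027 -0.0004  0.093 ] turn 0.001
```

```bash
python3 -m pendant '[[[1,-0.0027,-0.0004,0.02,0],[1,-0.0027,-0.0004,0.045,0],[1,-0.0027,-0.0004,0.07,0],[1,-0.0027,-0.0004,0.085,0],[1,-0.0027,-0.0004,0.092,0],[1,-0.0027,-0.0004,0.092,0],[1,-0.0027,-0.0004,0.092,0],[1,-0.0027,-0.0004,0.092,0]]]'; python3 -c "
from h import *
to(507.3,190.8,39,2.0)
c=shot('top');s=shot('side')
a=c['image'][165:255,158:248];b=s['image'][130:220,170:260]
cv2.imwrite('pics/g1.png',np.hstack([cv2.resize(i,(400,400),interpolation=cv2.INTER_CUBIC) for i in(a,b)]))"
```

```text
t: 2.5
eef_pos: [508.0, 190.3, 39.5]
tcp_rot: [3.14, 0.0, 2.0]
ft_force: [0.0, 0.2, 0.2]
opening: 1.003
pos [508.  190.3  39.5] yaw 2.0 rot [3.14 0.  ] F [0.  0.2 0.2] op 1.003 t 2.5 -> d [ 0.0007 -0.0004  0.0005] turn -0.0
```

View pics/g1.png

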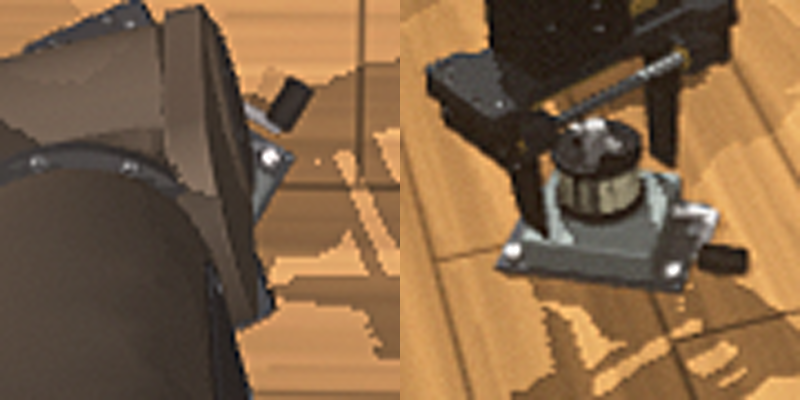

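The fingers straddle the spool and the top view is blocked by the arm. Closing now.

```bash
python3 -m pendant '[[[0.8,0,0,0,0],[0.7,0,0,0,0],[0.64,0,0,0,0],[0.6,0,0,0,0],[0.56,0,0,0,0],[0.5,0,0,0,0],[0.5,0,0,0,0],[0.5,0,0,0,0]]]'; python3 -m pendant '[[[0.5,0,0,0,-0.08],[0.5,0,0,0,-0.2],[0.5,0,0,0,-0.32],[0.5,0,0,0,-0.44],[0.5,0,0,0,-0.56],[0.5,0,0,0,-0.68],[0.5,0,0,0,-0.7],[0.5,0,0,0,-0.7]]]'; python3 -c "
from h import *
to(507.3,190.8,39,3.15);print(env.state()['moment'])"
```

```text
t: 3.4
eef_pos: [507.9, 190.2, 38.7]
tcp_rot: [3.141, 0.0, 2.0]
ft_force: [3.0, 1.1, -2.1]
opening: 0.609
t: 4.2
eef_pos: [509.1, 190.5, 39.0]
tcp_rot: [3.139, 0.003, 2.7]
ft_force: [6.9, 3.8, -2.0]
opening: 0.606
pos [509.1 190.5  39. ] yaw 2.7 rot [3.139e+00 3.000e-03] F [ 6.9  3.8 -2. ] op 0.606 t 4.2 -> d [ 0.0017 -0.0005 -0.    ] turn -0.45
[ 0.51234978 -1.0533469  -0.08026619]
```

```bash
python3 -m pendant '[[[0.5,0.0005,0,0,-0.08],[0.5,0.001,0,0,-0.2],[0.5,0.0015,0,0,-0.32],[0.5,0.0015,0,0,-0.42],[0.5,0.0015,0,0,-0.45],[0.5,0.0015,0,0,-0.45],[0.5,0.0015,0,0,-0.45],[0.5,0.0015,0,0,-0.45]]]'; python3 -c "
from h import *
to(507.3,190.8,39,3.15);print(env.state()['moment'])
s=shot('side')
b=s['image'][130:200,180:250]
cv2.imwrite('pics/g2.png',cv2.resize(b,(560,560),interpolation=cv2.INTER_CUBIC))"
```

```text
t: 5.0
eef_pos: [509.2, 191.2, 39.3]
tcp_rot: [3.14, 0.007, -3.134]
ft_force: [11.5, 1.7, -2.0]
opening: 0.605
pos [509.2 191.2  39.3] yaw -3.134 rot [3.14  0.007] F [11.5  1.7 -2. ] op 0.605 t 5.0 -> d [ 0.0019 -0.0004  0.0003] turn -0.001
[ 0.41693052 -1.9104701  -0.03714952]
```

View pics/g2.png

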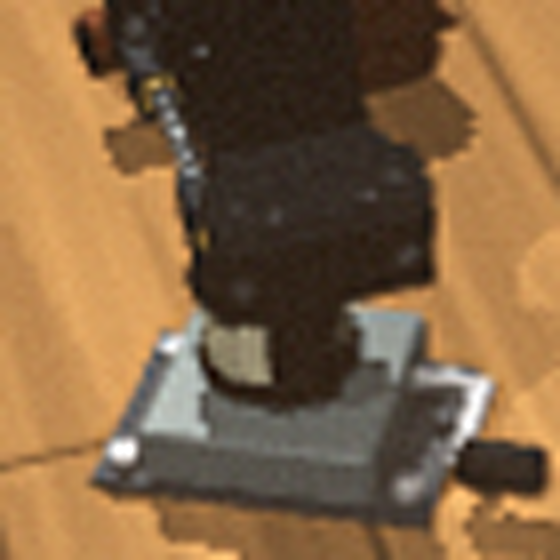

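There's a side force of 11.5 N in x. I'll relieve it by shifting +x, then try a gentle lift.

```bash
python3 -m pendant '[[[0.5,-0.0015,0,0,0],[0.5,-0.0028,0.0003,0,0],[0.5,-0.0028,0.0003,0,0],[0.5,-0.0028,0.0003,-0.001,0],[0.5,-0.0028,0.0003,-0.002,0],[0.5,-0.0028,0.0003,-0.003,0],[0.5,-0.0028,0.0003,-0.004,0],[0.5,-0.0028,0.0003,-0.004,0]]]'; python3 -c "
from h import *
to(507.3,190.8,44,3.15);print(env.state()['moment'])"
```

```text
t: 5.85
eef_pos: [509.3, 191.3, 42.6]
tcp_rot: [3.141, 0.001, -3.133]
ft_force: [5.8, 2.4, -2.3]
opening: 0.605
pos [509.3 191.3  42.6] yaw -3.133 rot [3.141e+00 1.000e-03] F [ 5.8  2.4 -2.3] op 0.605 t 5.85 -> d [ 0.002  -0.0005 -0.0014] turn -0.0
[ 0.5547605  -0.67738059  0.01001488]
```

```bash
python3 -m pendant '[[[0.5,-0.001,-0.0003,0,0],[0.5,-0.001,-0.0003,-0.001,0],[0.5,-0.001,-0.0003,-0.002,0],[0.5,-0.001,-0.0003,-0.003,0],[0.5,-0.001,-0.0003,-0.004,0],[0.5,-0.001,-0.0003,-0.005,0],[0.5,-0.001,-0.0003,-0.006,0],[0.5,-0.001,-0.0003,-0.006,0]]]'; python3 -c "
from h import *
to(507.3,190.8,54,3.15);print(env.state()['moment'])"
```

```text
t: 6.65
eef_pos: [509.6, 191.0, 48.4]
tcp_rot: [3.141, -0.001, -3.133]
ft_force: [0.6, 4.6, -2.0]
opening: 0.606
pos [509.6 191.   48.4] yaw -3.133 rot [ 3.141e+00 -1.000e-03] F [ 0.6  4.6 -2. ] op 0.606 t 6.65 -> d [ 0.0023 -0.0001 -0.0056] turn -0.0
[ 0.90684531 -0.13310473 -0.02339271]
```

```bash
python3 -m pendant '[[[0.5,0,0.0008,-0.002,0],[0.5,0,0.0008,-0.006,0],[0.5,0,0.0008,-0.010,0],[0.5,0,0.0008,-0.014,0],[0.5,0,0.0008,-0.018,0],[0.5,0,0.0008,-0.022,0],[0.5,0,0.0008,-0.026,0],[0.5,0,0.0008,-0.026,0]]]'; python3 -c "
from h import *
to(507.3,190.8,54,3.15);print(env.state()['moment'])"
```

```text
t: 7.45
eef_pos: [510.3, 191.6, 75.2]
tcp_rot: [3.141, 0.001, -3.133]
ft_force: [0.2, 0.3, -1.5]
opening: 0.609
pos [510.3 191.6  75.2] yaw -3.133 rot [3.141e+00 1.000e-03] F [ 0.2  0.3 -1.5] op 0.609 t 7.45 -> d [ 0.003  -0.0008  0.0212] turn -0.0
[ 0.03495956  0.0281781  -0.06426259]
```

```bash
python3 -m pendant '[[[0.5,0,0,-0.006,0],[0.5,0,0,-0.014,0],[0.5,0,0,-0.022,0],[0.5,0,0,-0.034,0],[0.5,0,0,-0.05,0],[0.5,0,0,-0.07,0],[0.5,0,0,-0.085,0],[0.5,0,0,-0.085,0]]]'; python3 -c "
from h import *
to(498,-168,160,3.23)
s=shot('side')
b=s['image'][90:220,150:280]
cv2.imwrite('pics/g3.png',cv2.resize(b,(560,560),interpolation=cv2.INTER_CUBIC))"
```

```text
t: 8.25
eef_pos: [510.9, 191.8, 162.1]
tcp_rot: [3.141, 0.004, -3.133]
ft_force: [-0.5, 0.3, -2.1]
opening: 0.606
pos [510.9 191.8 162.1] yaw -3.133 rot [3.141 0.004] F [-0.5  0.3 -2.1] op 0.606 t 8.25 -> d [ 0.0158 -0.3597  0.0021] turn -0.08
```

View pics/g3.png

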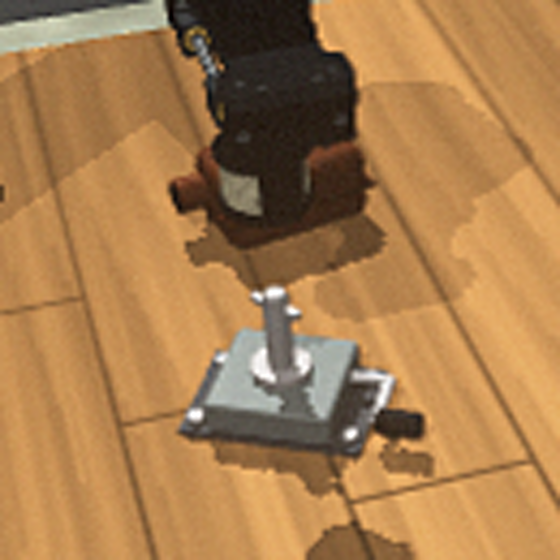

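The spool is off the spindle and held, with the bare spindle at (278,330) in the crop. Carrying it to the case.

```bash
python3 -m pendant '[[[0.5,0,-0.02,0,0],[0.5,0.002,-0.06,0,-0.01],[0.5,0.004,-0.105,0,-0.03],[0.5,0.006,-0.15,0,-0.05],[0.5,0.008,-0.195,0,-0.07],[0.5,0.01,-0.24,0,-0.08],[0.5,0.012,-0.285,0,-0.08],[0.5,0.014,-0.325,0,-0.08]]]';python3 -m pendant '[[[0.5,0,-0.012,0,0],[0.5,0.001,-0.025,0,0],[0.5,0.002,-0.034,0,0],[0.5,0.002,-0.034,0,0],[0.5,0.002,-0.034,0,0],[0.5,0.002,-0.034,0,0],[0.5,0.002,-0.034,0,0],[0.5,0.002,-0.034,0,0]]]'; python3 -c "
from h import *
to(498,-168,60,3.23)
s=shot('side')
# case corner check: predicted rim/floor corners overlay
im=s['image'].copy(); R=cv2.Rodrigues(np.array([0,0,.09]))[0]
for h,z,col in((49,22,(0,0,255)),(45,22,(0,255,0))):
    C=(R@np.array([[h,h,z],[-h,h,z],[-h,-h,z],[h,-h,z]],float).T).T+[498,-168,0]
    cv2.polylines(im,[np.round(proj(s,C)*8).astype(int)],True,col,1,shift=3)
b=im[180:320,200:340]
cv2.imwrite('pics/g4.png',cv2.resize(b,(600,600),interpolation=cv2.INTER_NEAREST))"
```

```text
t: 9.1
eef_pos: [498.0, -135.5, 158.9]
tcp_rot: [3.141, -0.001, -3.054]
ft_force: [1.1, 0.3, -1.9]
opening: 0.61
t: 9.9
eef_pos: [499.8, -167.1, 159.7]
tcp_rot: [3.142, 0.0, -3.053]
ft_force: [-0.5, 0.1, -1.9]
opening: 0.608
pos [ 499.8 -167.1  159.7] yaw -3.053 rot [3.142 0.   ] F [-0.5  0.1 -1.9] op 0.608 t 9.9 -> d [ 0.0018 -0.0007  0.0997] turn 0.0
```

View pics/g4.png

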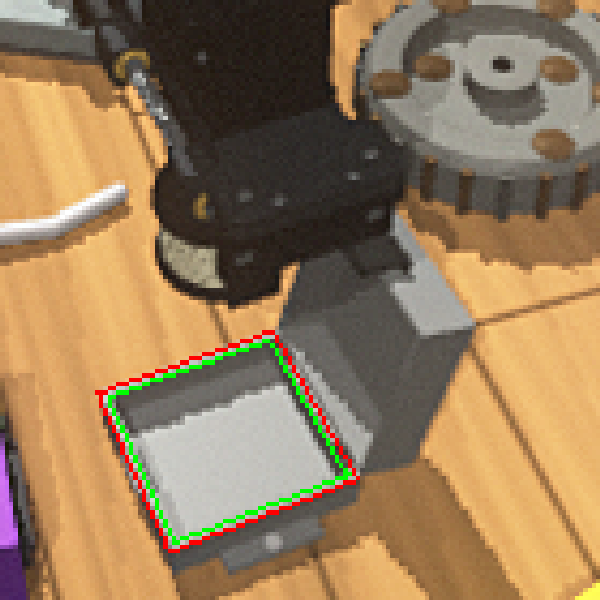

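The case-pose overlay fits the rim. Descending.

```bash
python3 -m pendant '[[[0.5,0.001,-0.0006,0.02,0],[0.5,0.001,-0.0006,0.05,0],[0.5,0.001,-0.0006,0.08,0],[0.5,0.001,-0.0006,0.105,0],[0.5,0.001,-0.0006,0.12,0],[0.5,0.001,-0.0006,0.13,0],[0.5,0.001,-0.0006,0.135,0],[0.5,0.001,-0.0006,0.135,0]]]'; python3 -c "
from h import *
to(499,-167.6,8,3.23)"
```

```text
t: 10.75
eef_pos: [498.8, -168.2, 24.5]
tcp_rot: [3.141, -0.0, -3.053]
ft_force: [-0.8, -0.7, -1.1]
opening: 0.609
pos [ 498.8 -168.2   24.5] yaw -3.053 rot [ 3.141 -0.   ] F [-0.8 -0.7 -1.1] op 0.609 t 10.75 -> d [-0.0002  0.0006  0.0165] turn -0.0
```

```bash
python3 -m pendant '[[[0.5,0,0.0006,0.004,0],[0.5,0,0.0006,0.008,0],[0.5,0,0.0006,0.011,0],[0.5,0,0.0006,0.013,0],[0.5,0,0.0006,0.0145,0],[0.5,0,0.0006,0.0155,0],[0.5,0,0.0006,0.0165,0],[0.5,0,0.0006,0.0165,0]]]'; python3 -c "
from h import *
to(499,-167.6,6,3.23)"
```

```text
t: 11.55
eef_pos: [498.7, -167.6, 8.0]
tcp_rot: [3.141, -0.0, -3.053]
ft_force: [0.3, -0.6, -1.2]
opening: 0.604
pos [ 498.7 -167.6    8. ] yaw -3.053 rot [ 3.141 -0.   ] F [ 0.3 -0.6 -1.2] op 0.604 t 11.55 -> d [-0.0003  0.      0.002 ] turn -0.0
```

```bash
python3 -m pendant '[[[0.5,0,0,0.0005,0],[0.5,0,0,0.001,0],[0.5,0,0,0.0015,0],[0.5,0,0,0.002,0],[0.5,0,0,0.0025,0],[0.5,0,0,0.0025,0],[0.5,0,0,0.0025,0],[0.5,0,0,0.0025,0]]]'; python3 -c "
from h import *
to(499,-167.6,6,3.23)"
```

```text
t: 12.35
eef_pos: [498.8, -167.7, 6.5]
tcp_rot: [-3.141, 0.001, -3.053]
ft_force: [-2.2, 1.6, 12.7]
opening: 0.61
pos [ 498.8 -167.7    6.5] yaw -3.053 rot [-3.141e+00  1.000e-03] F [-2.2  1.6 12.7] op 0.61 t 12.35 -> d [-0.0002  0.      0.0005] turn -0.0
```

The spool has touched the floor (Fz 12.7). Releasing with a narrow opening, then going up.

```bash
python3 -m pendant '[[[0.5,0,0,-0.001,0],[0.62,0,0,-0.001,0],[0.64,0,0,-0.001,0],[0.645,0,0,-0.001,0],[0.645,0,0,-0.001,0],[0.645,0,0,-0.001,0],[0.645,0,0,-0.003,0],[0.645,0,0,-0.005,0]]]'; python3 -c "
from h import *
to(499,-167.6,150,3.23)"
```

```text
t: 13.15
eef_pos: [498.7, -167.6, 10.8]
tcp_rot: [3.141, 0.0, -3.053]
ft_force: [-0.6, -0.9, -0.9]
opening: 0.644
pos [ 498.7 -167.6   10.8] yaw -3.053 rot [3.141 0.   ] F [-0.6 -0.9 -0.9] op 0.644 t 13.15 -> d [-0.0003  0.     -0.1392] turn -0.0
```

```bash
python3 -m pendant '[[[0.645,0,0,-0.004,0],[0.645,0,0,-0.01,0],[0.645,0,0,-0.018,0],[0.645,0,0,-0.03,0],[0.645,0,0,-0.05,0],[0.645,0,0,-0.09,0],[0.645,0,0,-0.13,0],[0.5,0,0,-0.15,0]]]'; python3 -c "
from h import *
c=shot('top');s=shot('side')
for n,d in(('t',c),('s',s)):
  Q=cloud(d).reshape(-1,3); m=(np.abs(Q[:,2]-44)<3)&(np.abs(Q[:,0]-500)<40)&(np.abs(Q[:,1]+168)<40); print(n,m.sum(),Q[m].mean(0) if m.any() else '')
cv2.imwrite('pics/g5.png',cv2.resize(s['image'][180:320,200:340],(600,600),interpolation=cv2.INTER_CUBIC))
Q=cloud(s).reshape(-1,3); m=(Q[:,2]>95)&(Q[:,2]<135)&(Q[:,0]>540)&(Q[:,0]<640)&(np.abs(Q[:,1]+168)<60);L=Q[m];l=np.c_[L-[498,-168,0]]@cv2.Rodrigues(np.array([0,0,.09]))[0]
for z in range(95,135,5):
  k=np.abs(l[:,2]-z)<2.5; print(z,k.sum(),l[k,0].min() if k.any() else '',l[k,0].max() if k.any() else '')
to(498,-168,160,3.23)"
```

```text
t: 13.95
eef_pos: [499.3, -167.9, 164.7]
tcp_rot: [-3.139, 0.004, -3.053]
ft_force: [-0.3, 1.0, -0.3]
opening: 0.602
t 1 [ 513.96660997 -146.64375202   41.17761475]
s 409 [ 496.35824041 -170.78863413   43.43842543]
95 13 70.8550565883025 102.59159061501002
100 23 71.49791098036489 105.06887049054778
105 37 73.24294776365929 106.18907534796857
110 172 75.51461839590804 106.00891249265564
115 130 75.51485774461497 95.85304866714186
120 59 64.89179521043602 92.55142504354093
125 59 64.42242673176047 81.59858632769215
130 1 66.77786192211629 66.77786192211629
pos [ 499.7 -168.1  164.3] yaw -3.053 rot [-3.139  0.005] F [-0.6 -0.6  0.1] op 0.532 t 14.05 -> d [0.0017 0.0003 0.0043] turn -0.0
```

View pics/g5.png

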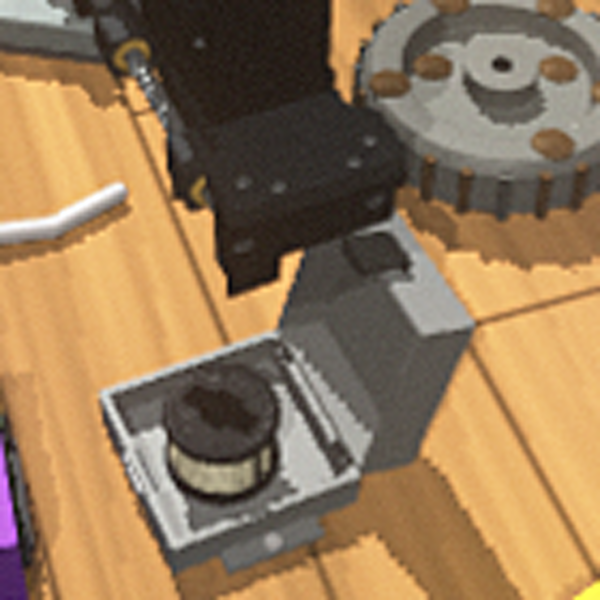

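The spool lies flat in the tray at (222,430), top z about 43.4. The lid edge is at case x ≈ 106, z ≈ 108, so about 1.86 rad. Going behind the lid with the fingers shut.

```bash
python3 -m pendant '[[[0.2,-0.03,0,0,0],[0,-0.075,0,0,0],[0,-0.12,0,0,0],[0,-0.13,0,0,0],[0,-0.13,0,0.03,0],[0,-0.13,0,0.06,0],[0,-0.13,0,0.085,0],[0,-0.13,0,0.085,0]]]'; python3 -c "
from h import *
to(499,-167.9,80,3.23)"
```

```text
t: 14.85
eef_pos: [625.9, -155.6, 72.0]
tcp_rot: [3.139, -0.006, -3.054]
ft_force: [-0.6, 0.9, -0.4]
opening: 0.005
pos [ 625.9 -155.6   72. ] yaw -3.054 rot [ 3.139 -0.006] F [-0.6  0.9 -0.4] op 0.005 t 14.85 -> d [ 0.1275 -0.0011 -0.008 ] turn -0.0
```

```bash
python3 -m pendant '[[[0,0.008,0,0,0],[0,0.016,0,0,0],[0,0.024,0,0,0],[0,0.032,0,0,0],[0,0.04,0,0,0],[0,0.048,0,0,0],[0,0.056,0,0,0],[0,0.06,0,0,0]]]'; python3 -c "
from h import *
to(499,-167.9,80,3.23)"
```

```text
t: 15.65
eef_pos: [567.9, -161.7, 76.0]
tcp_rot: [-3.141, 0.0, -3.054]
ft_force: [2.8, 0.2, 4.4]
opening: 0.004
pos [ 567.9 -161.7   76. ] yaw -3.054 rot [-3.141  0.   ] F [2.8 0.2 4.4] op 0.004 t 15.65 -> d [ 0.0691 -0.0002 -0.004 ] turn -0.0
```

```bash
python3 -m pendant '[[[0,0.008,0,-0.012,0],[0,0.018,0,-0.022,0],[0,0.029,0,-0.029,0],[0,0.035,0,-0.028,0],[0,0.041,0,-0.026,0],[0,0.047,0,-0.0235,0],[0,0.053,0,-0.0205,0],[0,0.053,0,-0.0205,0]]]'; python3 -c "
from h import *
to(499,-167.9,80,3.23)
s=shot('side')
cv2.imwrite('pics/g6.png',cv2.resize(s['image'][180:320,200:340],(600,600),interpolation=cv2.INTER_CUBIC))"
```

```text
t: 16.45
eef_pos: [514.6, -166.0, 95.3]
tcp_rot: [3.141, -0.002, -3.054]
ft_force: [0.7, -0.4, -0.2]
opening: 0.007
pos [ 514.6 -166.    95.3] yaw -3.054 rot [ 3.141e+00 -2.000e-03] F [ 0.7 -0.4 -0.2] op 0.007 t 16.45 -> d [ 0.0157 -0.0005  0.0153] turn -0.0
```

View pics/g6.png

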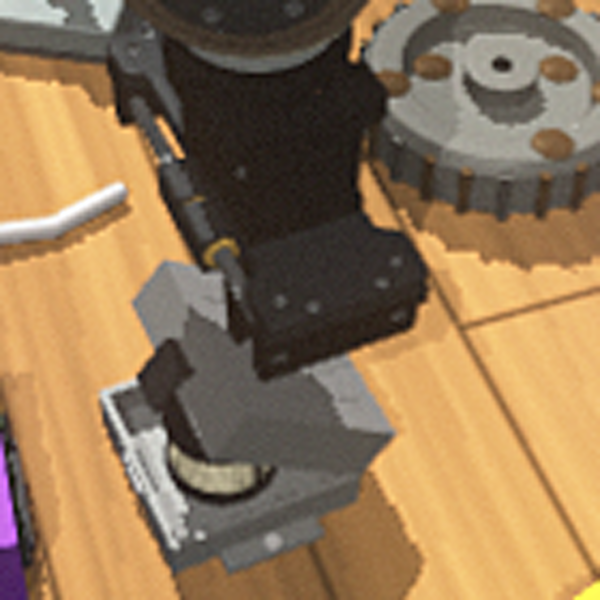

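The lid is at about 0.7 rad and following. Continuing down to just above the catch.

```bash
python3 -m pendant '[[[0,0.005,0,0.003,0],[0,0.01,0,0.006,0],[0,0.015,0,0.0103,0],[0,0.0197,0,0.0146,0],[0,0.025,0,0.021,0],[0,0.03,0,0.028,0],[0,0.0343,0,0.0355,0],[0,0.0343,0,0.0355,0]]]'; python3 -c "
from h import *
to(499,-167.9,80,3.23)"
```

```text
t: 17.3
eef_pos: [480.5, -169.0, 59.5]
tcp_rot: [3.14, -0.002, -3.054]
ft_force: [-0.0, -0.4, 0.7]
opening: 0.005
pos [ 480.5 -169.    59.5] yaw -3.054 rot [ 3.14e+00 -2.00e-03] F [-0.  -0.4  0.7] op 0.005 t 17.3 -> d [-0.0185 -0.0005 -0.0205] turn -0.0
```

```bash
python3 -m pendant '[[[0,0,0,-0.005,0],[0,0.008,0,-0.005,0],[0,0.015,0,-0.005,0],[0,0.015,0,-0.002,0],[0,0.015,0,0.001,0],[0,0.015,0,0.004,0],[0,0.015,0,0.006,0],[0,0.015,0,0.008,0]]]'; python3 -c "
from h import *
to(499,-167.9,80,3.23)"
```

```text
t: 18.1
eef_pos: [466.7, -170.5, 52.3]
tcp_rot: [3.142, 0.0, -3.053]
ft_force: [0.5, -0.2, -0.7]
opening: 0.004
pos [ 466.7 -170.5   52.3] yaw -3.053 rot [3.142 0.   ] F [ 0.5 -0.2 -0.7] op 0.004 t 18.1 -> d [-0.0324 -0.0002 -0.0277] turn -0.0
```

```bash
python3 -m pendant '[[[0,0,0,0.001,0],[0,0,0,0.002,0],[0,0,0,0.003,0],[0,0,0,0.003,0],[0,0,0,0.003,0],[0,0,0,0.003,0],[0,0,0,0.003,0],[0,0,0,0.003,0]]]'; python3 -c "
from h import *
to(499,-167.9,80,3.23)"
```

```text
t: 18.9
eef_pos: [466.7, -170.6, 51.4]
tcp_rot: [-3.141, 0.001, -3.053]
ft_force: [-8.3, 1.2, 33.3]
opening: 0.007
pos [ 466.7 -170.6   51.4] yaw -3.053 rot [-3.141e+00  1.000e-03] F [-8.3  1.2 33.3] op 0.007 t 18.9 -> d [-0.0324 -0.0002 -0.0286] turn 0.0
```

Pressed with 33 N against a firm stop at z ≈ 51.4–52, so it's shut. Retreating and checking.

```bash
python3 -m pendant '[[[0,0,0,-0.003,0],[0,0,0,-0.02,0],[0,0,0,-0.05,0],[0,0.02,0.04,-0.09,0],[0,0.03,0.08,-0.13,0],[0,0.03,0.12,-0.16,0],[0,0.03,0.16,-0.18,0],[0,0.03,0.2,-0.18,0]]]'; python3 -m pendant '[[[0,0,0,0,0],[0,0,0,0,0],[0,0,0,0,0],[0,0,0,0,0],[0,0,0,0,0],[0,0,0,0,0],[0,0,0,0,0],[0,0,0,0,0]]]'; python3 -c "
from h import *
c=shot('top');s=shot('side')
R=cv2.Rodrigues(np.array([0,0,.09]))[0]
for n,d in(('t',c),('s',s)):
  Q=cloud(d).reshape(-1,3); l=(Q-[498,-168,0])@R
  for a,b in((-45,-25),(-10,10),(25,45)):
    m=(l[:,0]>a)&(l[:,0]<b)&(np.abs(l[:,1])<40)&(l[:,2]<100)&(l[:,2]>30); print(n,a,m.sum(),np.median(l[m,2]))
cv2.imwrite('pics/g7.png',np.hstack([cv2.resize(s['image'],(512,384))[60:340,130:400],cv2.resize(c['image'],(512,384))[60:340,80:460]]))
to(0,0,0)"
```

```text
t: 19.7
eef_pos: [419.7, 27.0, 232.1]
tcp_rot: [-3.141, 0.005, -3.055]
ft_force: [0.9, 0.1, -0.2]
opening: 0.004
t: 20.5
eef_pos: [419.1, 25.7, 229.6]
tcp_rot: [3.141, -0.0, -3.054]
ft_force: [-0.7, 1.0, 0.3]
opening: 0.001
t -45 257 51.13621207416147
t -10 247 51.191545179023066
t 25 243 50.9592673378514
s -45 328 51.45383125248644
s -10 314 51.73380879164385
s 25 298 51.66893972511189
pos [419.1  25.8 229.6] yaw -3.053 rot [3.142 0.   ] F [1.4 1.  0.6] op 0.003 t 20.6 -> d [0.4197 0.0111 0.2296] turn 0
```

View pics/g7.png

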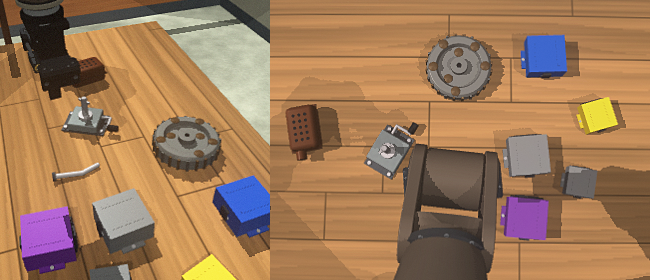

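The lid is level front to back at about 51–52 mm, so it is fully shut. The wheel, bolt and muffler are where they were. Handing in.

```bash
python3 -c "
from cell import env
print(env.job_done())"
```

```text
the job is handed in; nothing more can be done
None
```

The job is done and handed in after about 21 s of robot time. I turned the spool about 66° anticlockwise and lifted it straight up off the spindle. I then laid it flat in the grey case, swung the lid over and pressed it shut.

**Spool:** Turning it caused a side force of up to 11.5 N, which I relieved before lifting; during the lift it stayed below about 6 N. It touched down at 12.7 N. After release it lay flat, with its top at about 43.4 mm (44 expected).

**Lid:** It met a firm stop at about 51.4 mm when I pressed with 33 N. Both cameras then showed it level front to back at 51–52 mm, against 52 mm when shut. The snap itself showed no force peak in the readings, which come only at the end of each call, so the height and levelness are the evidence that it closed.

**Surroundings:** The wheel, bolt and muffler look unmoved in the pictures, though the arm hides the bolt in the last top view, so there I went by the side view. I compared them by eye and did not measure them. The gripper was clear of everything at hand-in.

**Disagreement:** The arm's position at the spindle differed from the camera measurement by about 2–3 mm in x, slightly more than the stated 2 mm calibration.

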